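# Load the lamp curing box through its hanging flap

## Robot

A 7-joint arm with a two-finger parallel gripper is mounted at the origin on a cart in front of the work surface, level with it; the furniture and walls round the work are solid. World frame = base frame: x ahead of the robot, y to its left, z up, the work surface at z = 0. Lengths are in m, angles in rad, forces in N, time in s.
With the tool pointing down it reaches from about 0.35 to 0.9 m from the base axis. Payload 19.9 kg.
Tool frame: the origin (TCP) lies between the finger pads; the fingertips stand 8 mm ahead of it and the grasp point (between the pads) lies 11 mm behind it; z points along the fingers, y is the line along which they close (so a half turn about z gives the same grasp; the last joint's range is limited). The gripper opens to 85 mm and grips with 20 to 120 N. Pads are 22 mm wide; open, the fingers measure 114 mm over their backs; the gripper's body (76 mm by 85 mm) begins 54 mm behind the grasp point. The pads swing forward as they close: fully open they stand 13 mm farther back than shut.
Start: joints at [-1.371, 0.417, -0.01, 1.614, 0.005, 1.111, -0.053], TCP at [0.149, 0.607, 0.239] pointing down, gripper open.
Joint ranges: [-2.81, 2.81], [-0.39, 2.02], [-1.27, 1.25], [0.06, 2.57], [-1.19, 4.33], [0.19, 2], [-2.82, 2.82]. Speed limits (rad/s): [1.89, 1.89, 2.39, 2.39, 3.01, 3.01, 3.01].

## Interface

Orientations are given as a rotation vector (axis times angle).
In Python, from cell import get_state, capture, camera_model, sign_off, recognise, pinpoint gives the robot as it stands.
- The arm moves only by the shell command python3 -m handwheel 'ROWS' [FORCE]. ROWS is JSON, a list of rows, each an object of numbers: "fingers": the opening in per cent of the stroke, from 0 (shut) to 100 (fully open); "x", "y", "z": the shift along the tool's x, y, z in cm; "rx", "ry", "rz": the turn, a rotation vector about the tool's x, y, z in degrees. A call has exactly 10 rows; each row is the pose to reach, as a shift and turn from the pose commanded when the call began, along the tool's axes at that moment; what a row does not reach only later rows make up. A row lasts 1/10 s, in which the tool goes at most 50 mm and 8.59 degrees, less where a joint would pass 70% of its speed; a pose out of reach is approached as far as the arm can. A call with a gripper value outside its range is refused whole. The fingers move at their own pace and stop on an object; FORCE is the grip in N (left out, the last holds). Time passes only in rows, so rows that repeat a pose let the fingers close, or fill a call up. It gives the time, the measured TCP pose, the force, the opening and the grip force at its end, in the units of the state.
- get_state(): the state, without advancing time (a new reading comes with each control period).
- capture(name): name is "side" or "top"; returns (picture, depth): 400x640x3 uint8, red, green, blue; 400x640 float32, m along the optical axis (not along the pixel's ray), 0 where there is no reading.
- camera_model(name): a dict with "fx", "fy", "cx", "cy" (pixels), "origin" and "rotation" of the camera in the world. Camera axes: x right, y down, z forward; pixel columns grow to the right and rows downward; lengths in m; the calibration is good to about 2 mm. A picture is of the moment at which its call begins. camera_model takes no time and is no camera call.
- sign_off(): hands the job in; it is judged then, once.
Trained networks look in the newest picture that a camera, given by its name, has taken for a name from the list of things; names that differ only in an ending like _2 or _b are one class to them, and where a whole thing is asked for, a point or a joint stands for the part that bears it (a point fixed in the world has none). Each returns a list of dicts, best first, with "confidence" (0 to 1); they miss things now and then, are a little off and sometimes report something else, mostly with a low value. They report only what shows in the picture. A call takes as long as a camera call. They do not tell look-alikes from the thing itself.
- recognise(camera, label): "position" ([x, y, z] in m, in world coordinates, good to about 4 mm: the middle of the surface that is visible of it).
- pinpoint(camera, label): "position" ([x, y, z] in m, in world coordinates, good to about 4 mm: a listed point, or the origin of a listed thing).
The state is a dict: "t": time; "joint_pos": joint angles; "qd": joint speeds; "tau": joint torques, N m; "tool_pos": TCP position; "ee_rot": TCP orientation; "ft_force": force on the tool from outside, world axes, zero at the start; "moment": the same for the moment, N m; "finger_gap": opening from 0.0 (shut) to 1.0 (fully open); "grip_force": force on a finger pad.
Only numpy, scipy, OpenCV 4.12 (cv2) and the standard library are available. Lean on these libraries where they do the work, as an engineer would, in place of code of your own. Each camera call takes 0.05 s, during which the arm holds its last target. There are 200 camera calls.

## Task

Load the curing box: with the fingertips, push the tall silver focus ring along the feed table and through the hanging flap until it slides down the chute inside, and draw back so that the flap falls shut behind it. Only then press the start button on the pod beside the box, all the way down, and let it go. Nothing is picked up; the flat black ring waiting on the same table and the things around the box stay where they are.

Things in the scene. Friction and masses are not known exactly. Their poses are not given: they have to be found in the camera images.
- cure_box: curing box, fixed on the bench: low grey box with clear amber windows and a grey sheet-metal feed table in front of its door. Origin on the bench below the door's hinge line, at mid-width; x = feed direction (along the table, through the door), y left, z up. Feed table: level, top at z = 80 mm, x = -240 to -15 mm, y = -130 to 130 mm
- sill (a point): middle of the edge where the feed table ends and the chute starts, on the table's surface, 15 mm before the hinge line. The chute has a slippery lining and falls 28 degrees into the box to an end stop: once the focus ring's centre is pushed some way past this edge it tips in and slides down by itself, lifting the flap
- guide_mouth (a point): middle of the mouth between two guide rails on the feed table (4 mm thick, 12 mm high), 122 mm before the sill edge. Their inner faces narrow like a funnel from 214 mm apart here to 100 mm apart 100 mm farther on, then run parallel to the door
- door_top (a point): middle of the top edge of the door's front frame, 142 mm above the bench, 12 mm before the hinge line. The opening below is 100 mm wide and reaches 50 mm above the feed table; frame 12 mm thick. The roof behind it is 144 mm high; a finned lamp head stands on it (102 to 146 mm behind this point, up to 171 mm high)
- flap (a joint): angle of the gravity flap in the door, rad: 0 = shut (on its seat), grows as it swings into the box, to 1.4. Thin aluminium sheet 96 mm wide, 59 mm long, 15 g, hinged along its top edge 129 mm above the bench; the lightest push opens it, and it falls shut by its own weight within about a second when nothing holds it
- flap_edge (a point): middle of the flap's lower edge
- focus_ring: the work: bare silver aluminium focus ring on its flange, 85 mm across the flange, 36 mm high, 50 to 85 g, at the left or right of the feed table's near end. To pushing it acts as a solid disc of 79 mm diameter. Origin at the centre of its underside, z up; at rest in the chute that is about 74 mm past the hinge line and 33 mm above the bench
- flat_ring: flat black adapter ring, 58 mm across, 10 mm high, 45 g, at the other side of the feed table's near end; it is not to be moved. Origin at the centre of its underside
- start_button (a joint): travel of the start button in m: 0 = released, 0.006 = fully down. Springs back; 1.5 N starts it, 5 N bring it fully down
- start_button_top (a point): centre of the top of the start button, a round steel button 24 mm across on top of the black control pod at the left of the box (left seen along the feed direction); it is pressed straight down. The pod's top is 22 mm below this point; the box roof, 17 mm above it, begins 28 mm to its side
- film_can: bystander: white film canister with green lid, 34 mm across, 51 mm high, on the bench left of the feed table. Origin under its centre
- kapton_roll: bystander: roll of amber tape lying flat, 52 mm across, 10 mm high, on the bench behind the control pod. Origin under its centre
- brush: bystander: wooden lens brush, 142 mm long, 10 mm thick, lying on the bench across the near end of the feed table, 25 to 80 mm in front of it. Origin under its centre
- blower: bystander: black rubber air blower standing, 53 mm across, 101 mm high, on the bench left of the control pod, its axis about 110 mm from the button. Origin under its centre
There are look-alikes about, which are no part of the job. Leave any red look-alike of the focus_ring alone.

How it is judged:
By the outcome, as a careful person would: the job done as asked, in the order asked, and still so for the second after the job is handed in, with the robot touching nothing.
It also fails if it takes over 51 s, if anything falls off the work surface, if the arm or the gripper's body presses on something with over 40 N, if the wrist force passes 120 N, or if a joint passes its speed limit or range.

## Working session

There is one attempt and no reset: what is moved stays moved. The work goes in short steps, Python scripts to look and compute and a shell command to move; the robot and the scene stay as the last step left them, time stands still between calls to the robot, and variables do not carry over. Pictures are saved under pics/ and viewed, at most 10 in all, crops included, and the job is handed in when it is done.

```bash
mkdir -p pics; ls; cat > m.py <<'E'
import cv2,numpy as np
from cell import *
def snap(c,n):
    im,d=capture(c); cv2.imwrite(f'pics/{n}.png',im[:,:,::-1]); return im,d
E
python3 - <<'E'
from m import *
s=get_state(); print(s['t'],s['tool_pos'],s['ee_rot'])
for c in('top','side'):
    snap(c,c+'1'); m=camera_model(c); print(c,np.round(m['origin'],3),np.round(m['rotation'],2).tolist(),m['fx'])
    for l in ['cure_box','sill','guide_mouth','door_top','focus_ring','flat_ring','start_button_top','flap_edge','blower','film_can']:
        print(l,[(np.round(r['position'],3).tolist(),round(r['confidence'],2)) for r in pinpoint(c,l)[:3]])
E
```

```text
pics
0.0 [0.14897583 0.60665006 0.23866675] [-3.77260858e-01 -3.11880010e+00  1.88759287e-03]
top [0.397 0.051 1.119] [-2.1, 2.15, -0.22] 463.8249284541161
cure_box [([0.597, 0.058, 0.0], 0.82)]
sill [([0.597, 0.044, 0.079], 0.72), ([0.586, -0.079, 0.082], 0.21)]
guide_mouth [([0.582, -0.081, 0.082], 0.77)]
door_top [([0.596, 0.044, 0.145], 0.62), ([0.526, 0.247, 0.003], 0.33)]
focus_ring [([0.518, -0.107, 0.08], 0.92), ([0.814, 0.04, 0.001], 0.9)]
flat_ring [([0.644, -0.129, 0.074], 0.58), ([0.603, -0.228, -0.001], 0.21)]
start_button_top [([0.515, 0.124, 0.127], 0.68)]
flap_edge [([0.516, -0.11, 0.082], 0.45)]
blower [([0.414, 0.166, -0.0], 0.9), ([0.595, 0.056, 0.001], 0.37)]
film_can [([0.4, 0.023, 0.005], 0.67)]
side [ 0.483 -0.635  0.608] [-2.19, 0.18, -0.09] 366.941950799825
cure_box [([0.602, 0.06, 0.003], 0.56)]
sill [([0.596, 0.045, 0.08], 0.79)]
guide_mouth [([0.514, 0.128, 0.129], 0.7)]
door_top [([0.596, 0.049, 0.135], 0.7), ([0.653, -0.125, 0.076], 0.55)]
focus_ring [([0.816, 0.043, 0.001], 0.9), ([0.514, -0.112, 0.079], 0.76)]
flat_ring [([0.652, -0.123, 0.08], 0.66), ([0.414, 0.17, -0.0], 0.55)]
start_button_top [([0.514, 0.128, 0.129], 0.65)]
flap_edge [([0.595, 0.074, 0.072], 0.58)]
blower []
film_can [([0.405, 0.026, -0.006], 0.73)]
```

View pics/top1.png

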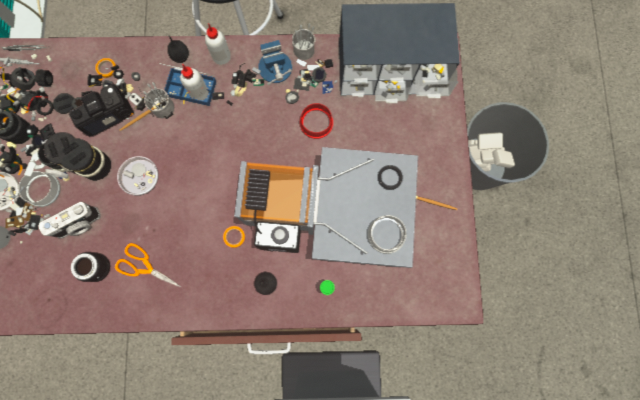

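View pics/side1.png

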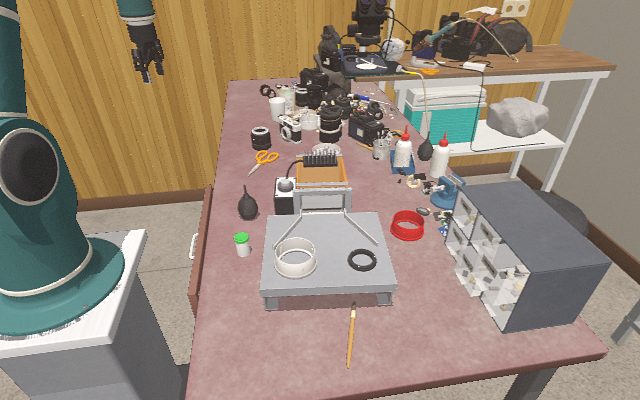

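The top view shows the table at px (313–417, 149–266), feed direction to the left (+y). The silver ring is at (387,234), the flat ring at (390,177), the red look-alike at (316,121), and the button at (279,235). Next I'll fit the box frame from depth.

```bash
cat >> m.py <<'E'
from scipy.spatial.transform import Rotation as Ro
def world(c,d):
    m=camera_model(c); R=np.array(m['rotation'],float)
    R=Ro.from_rotvec(R).as_matrix() if R.size==3 else R
    v,u=np.mgrid[:d.shape[0],:d.shape[1]]
    P=np.dstack([(u-m['cx'])/m['fx']*d,(v-m['cy'])/m['fy']*d,d])
    return P@R.T+np.array(m['origin'])
E
python3 - <<'E'
from m import *
im,d=capture('top'); P=world('top',d); X,Y,Z=P[...,0],P[...,1],P[...,2]
near=(X>.4)&(X<.78)&(Y>-.25)&(Y<.08)&(d>0)
t=near&(Z>.07)&(Z<.125)&(Y<.04)
pts=np.c_[X[t],Y[t]].astype(np.float32)*1000
print(cv2.minAreaRect(pts),np.median(Z[near&(abs(Z-.08)<.01)]))
r=near&(Z>.105)&(Z<.125)&(X<.58)&(Y<-.05)
p=np.c_[X[r],Y[r]].astype(np.float32)*1000
print('ring',r.sum(),cv2.minEnclosingCircle(p),np.median(Z[r]))
b=(abs(X-.515)<.03)&(abs(Y-.126)<.03)&(Z>.115)&(Z<.14)
print('button',b.sum(),X[b].mean(),Y[b].mean(),np.median(Z[b]))
f=(abs(X-.597)<.09)&(Y>.02)&(Y<.09)&(Z>.134)&(Z<.15)
p=np.c_[X[f],Y[f]].astype(np.float32)*1000
print('frame',cv2.minAreaRect(p))
E
```

```text
((583.7866821289062, -67.16716766357422), (226.01771545410156, 260.8184814453125), 83.69352722167969) 0.0797745324204524
ring 145 ((516.1791381835938, -109.79808044433594), 38.96025466918945) 0.11368311749218929
button 255 0.5174219549371737 0.12498238457168599 0.11918272150573583
frame ((597.3145751953125, 66.94432830810547), (47.8100471496582, 134.3920135498047), 88.65281677246094)
```

```bash
cat >> m.py <<'E'
O=np.array([.5978,.0596]); A=np.radians(83.7)
F=np.array([np.cos(A),np.sin(A)]); L=np.array([-F[1],F[0]])
def box2w(x,y): return O+(x*F+y*L)/1000
def w2box(p): d=(np.array(p[:2])-O)*1000; return d@F,d@L
def go(xyw,z,yaw):
    """rows for tool x at world yaw (deg), pointing down, at xyw,z"""
    s=get_state(); R=Ro.from_rotvec(s['ee_rot']).as_matrix()
    c,n=np.cos(np.radians(yaw)),np.sin(np.radians(yaw))
    T=np.array([[c,n,0],[n,-c,0],[0,0,-1]]).T
    T=np.column_stack([[c,n,0],[n,-c,0],[0,0,-1]])
    dp=R.T@(np.array([*xyw,z])-s['tool_pos'])*100
    print('shift cm',dp.round(2),'rot',np.degrees(Ro.from_matrix(R.T@T).as_rotvec()).round(1))
E
python3 - <<'E'
from m import *
go((.42,.22),.24,100); go(box2w(-230,95),.22,52.7)
E
```

```text
shift cm [-35.54 -31.11  -0.07] rot [-0.   0.  66.2]
shift cm [-50.22 -66.49   1.93] rot [ -0.    0.  113.5]
```

```bash
python3 -m handwheel '[{"x":-35.5,"y":-31,"rz":66,"fingers":47},{"x":-35.5,"y":-31,"rz":66,"fingers":47},{"x":-35.5,"y":-31,"rz":66,"fingers":47},{"x":-35.5,"y":-31,"rz":66,"fingers":47},{"x":-35.5,"y":-31,"rz":66,"fingers":47},{"x":-35.5,"y":-31,"rz":66,"fingers":47},{"x":-35.5,"y":-31,"rz":66,"fingers":47},{"x":-35.5,"y":-31,"rz":66,"fingers":47},{"x":-35.5,"y":-31,"rz":66,"fingers":47},{"x":-35.5,"y":-31,"rz":66,"fingers":47}]'
python3 -c "
from m import *
go(box2w(-230,95),.22,52.7)"
```

```text
shift cm [-50.22 -66.49   1.93] rot [ -0.    0.  113.5]validation failed for argument at $[0]...
```

```bash
python3 -m handwheel '[{"x":-35.5,"y":-31,"z":0,"rx":0,"ry":0,"rz":66,"fingers":47},{"x":-35.5,"y":-31,"z":0,"rx":0,"ry":0,"rz":66,"fingers":47},{"x":-35.5,"y":-31,"z":0,"rx":0,"ry":0,"rz":66,"fingers":47},{"x":-35.5,"y":-31,"z":0,"rx":0,"ry":0,"rz":66,"fingers":47},{"x":-35.5,"y":-31,"z":0,"rx":0,"ry":0,"rz":66,"fingers":47},{"x":-35.5,"y":-31,"z":0,"rx":0,"ry":0,"rz":66,"fingers":47},{"x":-35.5,"y":-31,"z":0,"rx":0,"ry":0,"rz":66,"fingers":47},{"x":-35.5,"y":-31,"z":0,"rx":0,"ry":0,"rz":66,"fingers":47},{"x":-35.5,"y":-31,"z":0,"rx":0,"ry":0,"rz":66,"fingers":47},{"x":-35.5,"y":-31,"z":0,"rx":0,"ry":0,"rz":66,"fingers":47}]'
python3 -c "
from m import *
go(box2w(-230,95),.22,52.7)"
```

```text
t: 2.15
tool_pos: [0.4219, 0.2174, 0.2397]
ee_rot: [2.02, 2.405, 0.001]
ft_force: [0.3, 0.6, 0.8]
finger_gap: 0.469
grip_force: 0.0
shift cm [-38.01  -0.95   1.98] rot [ 0.1 -0.  47.2]
```

```bash
python3 -m handwheel '[{"x":-38,"y":-1,"z":2,"rx":0,"ry":0,"rz":47,"fingers":47},{"x":-38,"y":-1,"z":2,"rx":0,"ry":0,"rz":47,"fingers":47},{"x":-38,"y":-1,"z":2,"rx":0,"ry":0,"rz":47,"fingers":47},{"x":-38,"y":-1,"z":2,"rx":0,"ry":0,"rz":47,"fingers":47},{"x":-38,"y":-1,"z":2,"rx":0,"ry":0,"rz":47,"fingers":47},{"x":-38,"y":-1,"z":2,"rx":0,"ry":0,"rz":47,"fingers":47},{"x":-38,"y":-1,"z":2,"rx":0,"ry":0,"rz":47,"fingers":47},{"x":-38,"y":-1,"z":2,"rx":0,"ry":0,"rz":47,"fingers":47},{"x":-38,"y":-1,"z":2,"rx":0,"ry":0,"rz":47,"fingers":47},{"x":-38,"y":-1,"z":2,"rx":0,"ry":0,"rz":47,"fingers":47}]'
python3 -c "
from m import *
go(box2w(-230,95),.104,52.7)"
```

```text
t: 3.15
tool_pos: [0.4772, -0.1549, 0.2192]
ee_rot: [2.81, 1.405, -0.001]
ft_force: [0.5, 0.5, -0.9]
finger_gap: 0.469
grip_force: 0.0
shift cm [-0.23  0.3  11.52] rot [-0.   0.   0.4]
```

```bash
python3 -m handwheel '[{"x":0,"y":0,"z":2,"rx":0,"ry":0,"rz":0,"fingers":47},{"x":0,"y":0,"z":4,"rx":0,"ry":0,"rz":0,"fingers":47},{"x":0,"y":0,"z":6,"rx":0,"ry":0,"rz":0,"fingers":47},{"x":0,"y":0,"z":8,"rx":0,"ry":0,"rz":0,"fingers":47},{"x":0,"y":0,"z":9,"rx":0,"ry":0,"rz":0,"fingers":47},{"x":0,"y":0,"z":10,"rx":0,"ry":0,"rz":0,"fingers":47},{"x":0,"y":0,"z":10.7,"rx":0,"ry":0,"rz":0,"fingers":47},{"x":0,"y":0,"z":11.3,"rx":0,"ry":0,"rz":0,"fingers":47},{"x":0,"y":0,"z":11.6,"rx":0,"ry":0,"rz":0,"fingers":47},{"x":0,"y":0,"z":11.6,"rx":0,"ry":0,"rz":0,"fingers":47}]'
python3 -c "
from m import *
s=get_state();print(w2box(s['tool_pos']))
im,d=snap('side','side2');cv2.imwrite('pics/s2c.png',cv2.resize(im[150:350,200:460,::-1],None,fx=3,fy=3))"
```

```text
t: 4.15
tool_pos: [0.4773, -0.1546, 0.1033]
ee_rot: [2.809, 1.407, -0.0]
ft_force: [-0.5, 0.0, 0.1]
finger_gap: 0.468
grip_force: 0.0
(np.float64(-226.0956856909116), np.float64(96.22309275924312))
```

View pics/s2c.png

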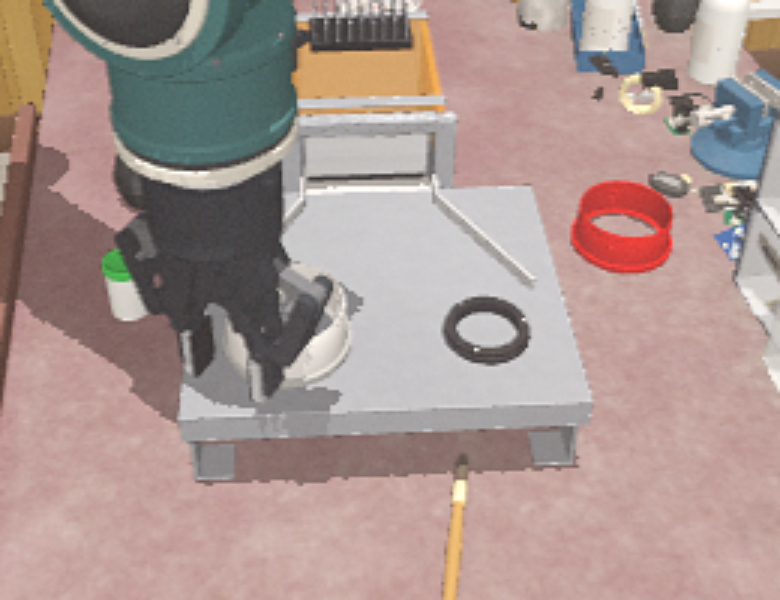

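```bash
python3 -m handwheel '[{"x":0.8,"y":0,"z":0,"rx":0,"ry":0,"rz":0,"fingers":47},{"x":1.4,"y":0,"z":0,"rx":0,"ry":0,"rz":0,"fingers":47},{"x":2.0,"y":0.1,"z":0,"rx":0,"ry":0,"rz":0,"fingers":47},{"x":2.8,"y":0.1,"z":0,"rx":0,"ry":0,"rz":0,"fingers":47},{"x":3.6,"y":0.1,"z":0,"rx":0,"ry":0,"rz":0,"fingers":47},{"x":4.4,"y":0.2,"z":0,"rx":0,"ry":0,"rz":0,"fingers":47},{"x":5.2,"y":0.2,"z":0,"rx":0,"ry":0,"rz":0,"fingers":47},{"x":6.0,"y":0.2,"z":0,"rx":0,"ry":0,"rz":0,"fingers":47},{"x":6.5,"y":0.2,"z":0,"rx":0,"ry":0,"rz":0,"fingers":47},{"x":6.8,"y":0.2,"z":0,"rx":0,"ry":0,"rz":0,"fingers":47}]'
python3 -c "
from m import *
s=get_state();print(w2box(s['tool_pos']))
snap('top','t')
for c in ('top','side'):
  if c=='side': snap(c,'s')
  print([(w2box(r['position']),r['confidence']) for r in pinpoint(c,'focus_ring')[:3]])
im=cv2.imread('pics/t.png');cv2.imwrite('pics/t3.png',cv2.resize(im[130:290,230:430],None,fx=3,fy=3))"
```

```text
t: 5.2
tool_pos: [0.52, -0.1008, 0.1033]
ee_rot: [2.809, 1.407, -0.0]
ft_force: [-1.4, -0.8, 0.6]
finger_gap: 0.472
grip_force: 0.6
(np.float64(-167.98149527165526), np.float64(59.7705335179098))
[((np.float64(5.954603817454458), np.float64(-217.05739492903064)), 0.59), ((np.float64(-127.15978036450251), np.float64(34.55488760872306)), 0.54)]
[((np.float64(4.352022426489899), np.float64(-218.94465031326826)), 0.8), ((np.float64(-131.49647698179652), np.float64(39.20709809939849)), 0.76)]
```

View pics/t3.png

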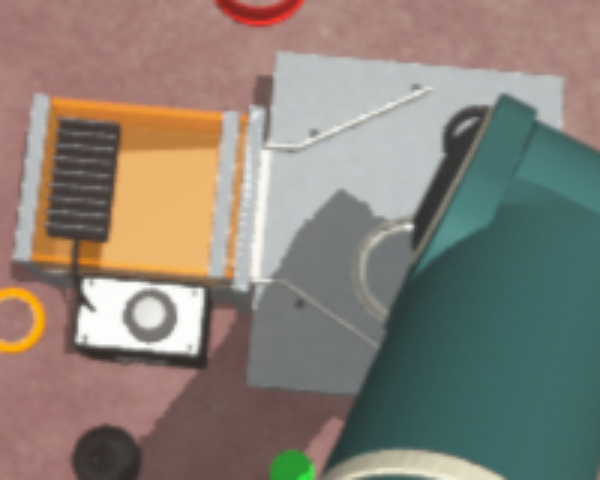

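The ring moves ahead of the fingers as planned, its front edge at px (358,268) in the crop and inside the funnel. I'll continue to the centre line.

```bash
python3 -m handwheel '[{"x":0.5,"y":0,"z":0,"rx":0,"ry":0,"rz":0,"fingers":47},{"x":1.2,"y":0,"z":0,"rx":0,"ry":0,"rz":0,"fingers":47},{"x":2.0,"y":0.1,"z":0,"rx":0,"ry":0,"rz":0,"fingers":47},{"x":2.8,"y":0.1,"z":0,"rx":0,"ry":0,"rz":0,"fingers":47},{"x":3.6,"y":0.2,"z":0,"rx":0,"ry":0,"rz":0,"fingers":47},{"x":4.4,"y":0.2,"z":0,"rx":0,"ry":0,"rz":0,"fingers":47},{"x":5.2,"y":0.3,"z":0,"rx":0,"ry":0,"rz":0,"fingers":47},{"x":5.9,"y":0.3,"z":0,"rx":0,"ry":0,"rz":0,"fingers":47},{"x":6.3,"y":0.3,"z":0,"rx":0,"ry":0,"rz":0,"fingers":47},{"x":6.5,"y":0.3,"z":0,"rx":0,"ry":0,"rz":0,"fingers":47}]'
python3 -c "
from m import *
s=get_state();print(w2box(s['tool_pos']))
for c in ('top','side'):
  snap(c,c)
  print([(w2box(r['position']),r['confidence']) for r in pinpoint(c,'focus_ring')[:3]])
go(box2w(-150,20),.104,52.7); go(box2w(-140,0),.104,83.7)"
```

```text
t: 6.4
tool_pos: [0.5612, -0.0507, 0.1033]
ee_rot: [2.809, 1.407, -0.0]
ft_force: [-0.5, -0.4, 1.1]
finger_gap: 0.47
grip_force: 0.3
(np.float64(-113.66147229733185), np.float64(24.275947714259168))
[((np.float64(4.652751575380769), np.float64(-215.28957685586596)), 0.68), ((np.float64(-70.47708823280915), np.float64(0.4690780583592975)), 0.64), ((np.float64(-287.1481578932738), np.float64(-37.23486831586101)), 0.56)]
[((np.float64(-73.05884585473831), np.float64(3.8059220135976926)), 0.91), ((np.float64(7.290011568419029), np.float64(-218.21786299781309)), 0.75)]
shift cm [-2.85  2.21 -0.07] rot [0.  0.  0.5]
shift cm [-0.98  3.42 -0.07] rot [  0.    0.  -30.5]
```

```bash
python3 -m handwheel '[{"x":-1.5,"y":0,"z":0,"rx":0,"ry":0,"rz":0,"fingers":47},{"x":-3,"y":0,"z":0,"rx":0,"ry":0,"rz":0,"fingers":47},{"x":-2.6,"y":1,"z":0,"rx":0,"ry":0,"rz":-6,"fingers":47},{"x":-2,"y":2,"z":0,"rx":0,"ry":0,"rz":-13,"fingers":47},{"x":-1.4,"y":2.8,"z":0,"rx":0,"ry":0,"rz":-20,"fingers":47},{"x":-1,"y":3.3,"z":0,"rx":0,"ry":0,"rz":-26,"fingers":47},{"x":-1,"y":3.3,"z":0,"rx":0,"ry":0,"rz":-30.5,"fingers":47},{"x":-1,"y":3.3,"z":0,"rx":0,"ry":0,"rz":-30.5,"fingers":47},{"x":-1,"y":3.3,"z":0,"rx":0,"ry":0,"rz":-30.5,"fingers":47},{"x":-1,"y":3.3,"z":0,"rx":0,"ry":0,"rz":-30.5,"fingers":47}]'
python3 -c "
from m import *
s=get_state();print(w2box(s['tool_pos']))
go(box2w(-90,1),.104,83.7); go(box2w(-34,1),.104,83.7)"
```

```text
t: 7.6
tool_pos: [0.5811, -0.0793, 0.1034]
ee_rot: [2.343, 2.093, -0.0]
ft_force: [-0.2, -0.3, 0.2]
finger_gap: 0.465
grip_force: 0.0
(np.float64(-139.8583656120566), np.float64(1.3644797060258167))
shift cm [ 4.99  0.02 -0.06] rot [ 0.   0.  -0.1]
shift cm [ 1.059e+01  1.000e-02 -6.000e-02] rot [ 0.   0.  -0.1]
```

```bash
python3 -m handwheel '[{"x":1,"y":0,"z":0,"rx":0,"ry":0,"rz":0,"fingers":47},{"x":1.8,"y":0,"z":0,"rx":0,"ry":0,"rz":0,"fingers":47},{"x":2.4,"y":0,"z":0,"rx":0,"ry":0,"rz":0,"fingers":47},{"x":3.1,"y":0,"z":0,"rx":0,"ry":0,"rz":0,"fingers":47},{"x":3.8,"y":0,"z":0,"rx":0,"ry":0,"rz":0,"fingers":47},{"x":4.5,"y":0,"z":0,"rx":0,"ry":0,"rz":0,"fingers":47},{"x":5.2,"y":0,"z":0,"rx":0,"ry":0,"rz":0,"fingers":47},{"x":5.9,"y":0,"z":0,"rx":0,"ry":0,"rz":0,"fingers":47},{"x":6.5,"y":0,"z":0,"rx":0,"ry":0,"rz":0,"fingers":47},{"x":7,"y":0,"z":0,"rx":0,"ry":0,"rz":0,"fingers":47}]'
python3 -c "
from m import *
s=get_state();print(w2box(s['tool_pos']))
im,d=snap('side','s4');cv2.imwrite('pics/s4c.png',cv2.resize(im[140:300,230:430,::-1],None,fx=3,fy=3))"
```

```text
t: 8.6
tool_pos: [0.5892, -0.0086, 0.1033]
ee_rot: [2.34, 2.096, -0.0]
ft_force: [0.7, -0.7, 0.4]
finger_gap: 0.469
grip_force: 0.3
(np.float64(-68.76117558912657), np.float64(1.0642485540527913))
```

View pics/s4c.png

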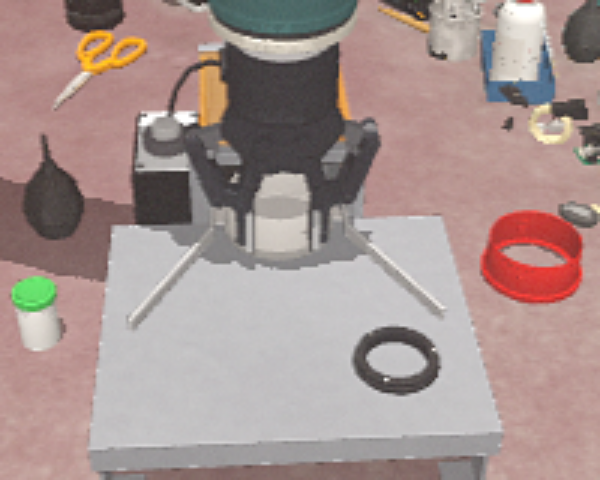

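The ring is centred between the guides at px (283,225), with the fingers behind it. Next is the slow final push.

```bash
python3 -m handwheel '[{"x":0.4,"y":0,"z":0,"rx":0,"ry":0,"rz":0,"fingers":47},{"x":0.8,"y":0,"z":0,"rx":0,"ry":0,"rz":0,"fingers":47},{"x":1.2,"y":0,"z":0,"rx":0,"ry":0,"rz":0,"fingers":47},{"x":1.6,"y":0,"z":0,"rx":0,"ry":0,"rz":0,"fingers":47},{"x":2.0,"y":0,"z":0,"rx":0,"ry":0,"rz":0,"fingers":47},{"x":2.4,"y":0,"z":0,"rx":0,"ry":0,"rz":0,"fingers":47},{"x":2.7,"y":0,"z":0,"rx":0,"ry":0,"rz":0,"fingers":47},{"x":3.0,"y":0,"z":0,"rx":0,"ry":0,"rz":0,"fingers":47},{"x":3.3,"y":0,"z":0,"rx":0,"ry":0,"rz":0,"fingers":47},{"x":3.5,"y":0,"z":0,"rx":0,"ry":0,"rz":0,"fingers":47}]'
python3 -c "
from m import *
s=get_state();print(w2box(s['tool_pos']))
for c in ('top','side'):
  snap(c,c+'5')
  print([(np.array(w2box(r['position'])).round(),r['position'][2],r['confidence']) for r in pinpoint(c,'focus_ring')[:3]])"
```

```text
t: 9.65
tool_pos: [0.593, 0.0259, 0.1033]
ee_rot: [2.34, 2.096, -0.0]
ft_force: [-0.0, -0.7, -0.4]
finger_gap: 0.467
grip_force: 0.0
(np.float64(-34.05343824084283), np.float64(1.0879468701092248))
[(array([   3., -217.]), 0.0018, 0.71)]
[(array([   7., -216.]), 0.0024, 0.73)]
```

```bash
python3 -m handwheel '[{"x":-1,"y":0,"z":0,"rx":0,"ry":0,"rz":0,"fingers":47},{"x":-3,"y":0,"z":0,"rx":0,"ry":0,"rz":0,"fingers":47},{"x":-5,"y":0,"z":0,"rx":0,"ry":0,"rz":0,"fingers":47},{"x":-7,"y":0,"z":0,"rx":0,"ry":0,"rz":0,"fingers":47},{"x":-9,"y":0,"z":0,"rx":0,"ry":0,"rz":0,"fingers":47},{"x":-10,"y":0,"z":-3,"rx":0,"ry":0,"rz":0,"fingers":20},{"x":-10,"y":0,"z":-6,"rx":0,"ry":0,"rz":0,"fingers":0},{"x":-10,"y":0,"z":-9,"rx":0,"ry":0,"rz":0,"fingers":0},{"x":-10,"y":0,"z":-12,"rx":0,"ry":0,"rz":0,"fingers":0},{"x":-10,"y":0,"z":-12,"rx":0,"ry":0,"rz":0,"fingers":0}]'
python3 -c "
from m import *
a,_=snap('top','t6'); b,_=snap('side','s6')
for c in ('top','side'):
  for l in ('focus_ring','flap_edge','start_button_top'):
    print(c,l,[(np.array(w2box(r['position'])).round(),np.round(r['position'],3).tolist(),r['confidence']) for r in pinpoint(c,l)[:3]])
z=lambda i:cv2.resize(i[:,:,::-1],(400,400),interpolation=2)
cv2.imwrite('pics/6.png',np.hstack([z(a[140:270,230:360]),z(b[140:260,250:370])]))"
```

```text
t: 10.85
tool_pos: [0.5832, -0.0752, 0.2271]
ee_rot: [2.338, 2.092, 0.006]
ft_force: [-0.3, -0.3, -0.7]
finger_gap: 0.0
grip_force: 0.0
top focus_ring [(array([   3., -218.]), [0.815, 0.039, 0.001], 0.82)]
top flap_edge []
top start_button_top []
side focus_ring [(array([-14.,  -2.]), [0.598, 0.045, 0.077], 0.72), (array([   8., -216.]), [0.813, 0.044, 0.002], 0.69)]
side flap_edge [(array([13.,  2.]), [0.597, 0.072, 0.067], 0.9), (array([-14.,   1.]), [0.595, 0.046, 0.078], 0.72)]
side start_button_top [(array([59., 86.]), [0.518, 0.128, 0.128], 0.38), (array([-135.,    3.]), [0.58, -0.074, 0.08], 0.32)]
```

View pics/6.png

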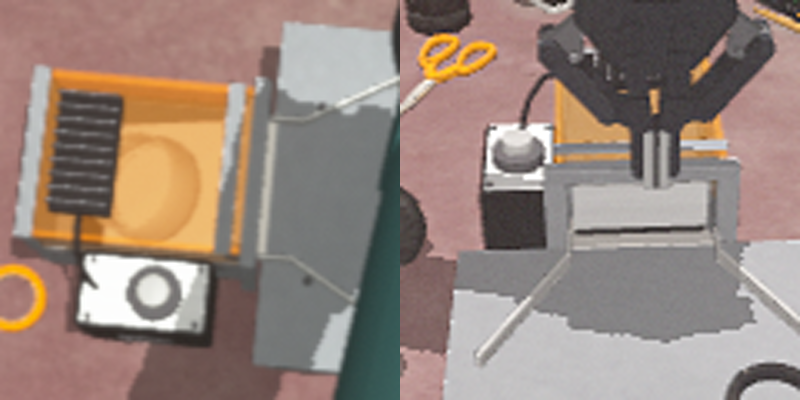

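Left crop: the ring lies in the box at px (157,187) and the table is clear. Right crop: the flap hangs shut at px (640,205). Now the button.

```bash
python3 -c "
from m import *
im,d=capture('top');P=world('top',d);X,Y,Z=P[...,0],P[...,1],P[...,2]
b=(abs(X-.516)<.025)&(abs(Y-.126)<.025)&(Z>.121)&(Z<.135)
print(b.sum(),X[b].mean(),Y[b].mean(),np.median(Z[b]))
go((.516,.126),.225,83.7); go((.516,.126),.160,83.7)"
```

```text
100 0.5160280930646812 0.12594867337439253 0.12653832422183287
shift cm [19.15 -8.73 -0.22] rot [-0.1  0.  -0. ]
shift cm [19.15 -8.73  6.28] rot [-0.1  0.  -0. ]
```

```bash
python3 -m handwheel '[{"x":4,"y":-1.8,"z":0,"rx":0,"ry":0,"rz":0,"fingers":0},{"x":8,"y":-3.6,"z":0,"rx":0,"ry":0,"rz":0,"fingers":0},{"x":12,"y":-5.5,"z":0,"rx":0,"ry":0,"rz":0,"fingers":0},{"x":16,"y":-7.3,"z":0,"rx":0,"ry":0,"rz":0,"fingers":0},{"x":19.1,"y":-8.7,"z":0,"rx":0,"ry":0,"rz":0,"fingers":0},{"x":19.1,"y":-8.7,"z":0,"rx":0,"ry":0,"rz":0,"fingers":0},{"x":19.1,"y":-8.7,"z":2,"rx":0,"ry":0,"rz":0,"fingers":0},{"x":19.1,"y":-8.7,"z":4,"rx":0,"ry":0,"rz":0,"fingers":0},{"x":19.1,"y":-8.7,"z":6,"rx":0,"ry":0,"rz":0,"fingers":0},{"x":19.1,"y":-8.7,"z":6,"rx":0,"ry":0,"rz":0,"fingers":0}]'
python3 -c "
from m import *
im,d=snap('side','s7');cv2.imwrite('pics/s7c.png',cv2.resize(im[120:260,220:380,::-1],None,fx=4,fy=4))"
```

```text
t: 12.3
tool_pos: [0.5154, 0.1248, 0.1612]
ee_rot: [-2.34, -2.095, 0.006]
ft_force: [-0.4, 0.3, -0.2]
finger_gap: -0.003
grip_force: 0.0
```

View pics/s7c.png

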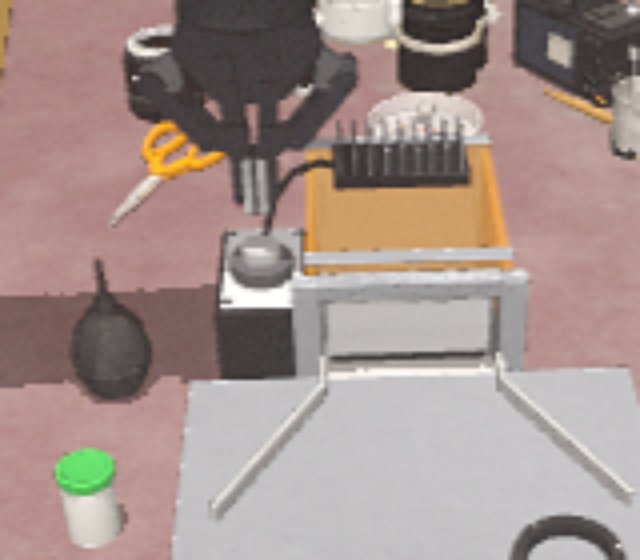

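Fingertips are shut above the button (tip px (257,205), button px (262,252)), and the flap is shut. Pressing.

```bash
python3 -m handwheel '[{"x":0,"y":0,"z":0.8,"rx":0,"ry":0,"rz":0,"fingers":0},{"x":0,"y":0,"z":1.5,"rx":0,"ry":0,"rz":0,"fingers":0},{"x":0,"y":0,"z":2.0,"rx":0,"ry":0,"rz":0,"fingers":0},{"x":0,"y":0,"z":2.3,"rx":0,"ry":0,"rz":0,"fingers":0},{"x":0,"y":0,"z":2.5,"rx":0,"ry":0,"rz":0,"fingers":0},{"x":0,"y":0,"z":2.7,"rx":0,"ry":0,"rz":0,"fingers":0},{"x":0,"y":0,"z":2.8,"rx":0,"ry":0,"rz":0,"fingers":0},{"x":0,"y":0,"z":2.9,"rx":0,"ry":0,"rz":0,"fingers":0},{"x":0,"y":0,"z":3.0,"rx":0,"ry":0,"rz":0,"fingers":0},{"x":0,"y":0,"z":3.0,"rx":0,"ry":0,"rz":0,"fingers":0}]'
```

```text
t: 13.35
tool_pos: [0.5165, 0.1255, 0.1333]
ee_rot: [2.34, 2.096, 0.0]
ft_force: [-0.2, -0.3, 1.9]
finger_gap: -0.0
grip_force: 1.3
```

```bash
python3 -m handwheel '[{"x":0,"y":0,"z":0.1,"rx":0,"ry":0,"rz":0,"fingers":0},{"x":0,"y":0,"z":0.2,"rx":0,"ry":0,"rz":0,"fingers":0},{"x":0,"y":0,"z":0.3,"rx":0,"ry":0,"rz":0,"fingers":0},{"x":0,"y":0,"z":0.4,"rx":0,"ry":0,"rz":0,"fingers":0},{"x":0,"y":0,"z":0.5,"rx":0,"ry":0,"rz":0,"fingers":0},{"x":0,"y":0,"z":0.55,"rx":0,"ry":0,"rz":0,"fingers":0},{"x":0,"y":0,"z":0.6,"rx":0,"ry":0,"rz":0,"fingers":0},{"x":0,"y":0,"z":0.65,"rx":0,"ry":0,"rz":0,"fingers":0},{"x":0,"y":0,"z":0.65,"rx":0,"ry":0,"rz":0,"fingers":0},{"x":0,"y":0,"z":0.65,"rx":0,"ry":0,"rz":0,"fingers":0}]'
```

```text
t: 14.35
tool_pos: [0.5169, 0.1256, 0.1288]
ee_rot: [-2.34, -2.095, -0.002]
ft_force: [-17.6, -3.9, 47.6]
finger_gap: -0.003
grip_force: 24.0
```

Fully down (the force rose to about 48 N, so it hit the stop). Release.

```bash
python3 -m handwheel '[{"x":0,"y":0,"z":-0.4,"rx":0,"ry":0,"rz":0,"fingers":0},{"x":0,"y":0,"z":-0.9,"rx":0,"ry":0,"rz":0,"fingers":0},{"x":0,"y":0,"z":-1.8,"rx":0,"ry":0,"rz":0,"fingers":0},{"x":0,"y":0,"z":-3.5,"rx":0,"ry":0,"rz":0,"fingers":0},{"x":0,"y":0,"z":-5.5,"rx":0,"ry":0,"rz":0,"fingers":0},{"x":0,"y":0,"z":-7.5,"rx":0,"ry":0,"rz":0,"fingers":0},{"x":0,"y":0,"z":-9.5,"rx":0,"ry":0,"rz":0,"fingers":0},{"x":0,"y":0,"z":-11,"rx":0,"ry":0,"rz":0,"fingers":0},{"x":0,"y":0,"z":-11,"rx":0,"ry":0,"rz":0,"fingers":0},{"x":0,"y":0,"z":-11,"rx":0,"ry":0,"rz":0,"fingers":0}]'
python3 -c "
from m import *
im,d=snap('side','s8');cv2.imwrite('pics/s8c.png',cv2.resize(im[120:340,200:440,::-1],None,fx=2.7,fy=2.7))"
```

```text
t: 15.35
tool_pos: [0.5163, 0.1256, 0.2367]
ee_rot: [2.34, 2.096, 0.0]
ft_force: [0.5, 0.1, -0.7]
finger_gap: 0.002
grip_force: 0.0
```

View pics/s8c.png

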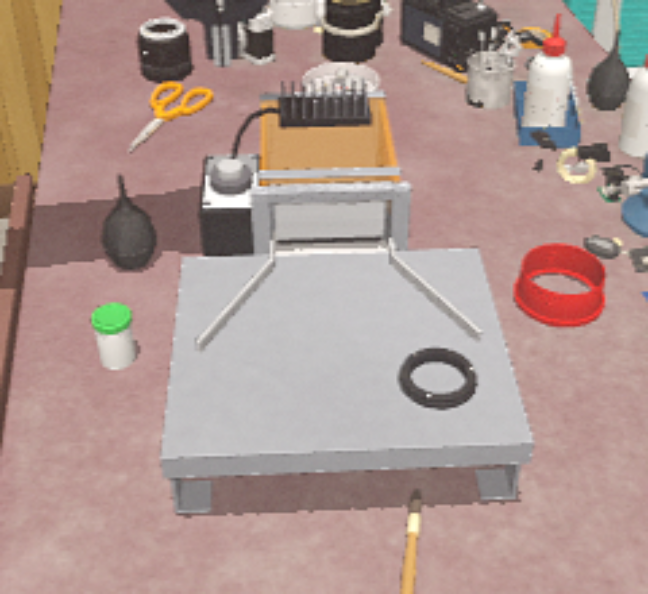

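The button is up at px (231,172) and the flap shut at (330,220). The flat ring and bystanders look undisturbed, and the arm is clear.

```bash
python3 -c "
from cell import sign_off
print(sign_off())"
```

```text
the job is handed in; nothing more can be done
None
```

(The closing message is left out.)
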